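# Set the clicker on a coil-over shock absorber

### The arm

A 6-joint arm with a two-finger parallel gripper is mounted at the origin on the work surface. World frame = base frame: x ahead of the robot, y to its left, z up, the work surface at z = 0. Lengths are in m, angles in rad, forces in N, time in s.
With the tool pointing down it reaches from about 0.35 to 0.975 m from the base axis. Payload 17.4 kg.
Tool frame: the origin (TCP) lies on the centre line of the jaws, within the pads' length; the fingertips stand 19 mm ahead of it and the grasp point (between the pads) is the TCP; x points along the fingers, y is the direction in which the jaws open and shut, and the axes are right-handed (so a half turn about x gives the same grasp; the last joint's range is limited). The gripper opens to 85 mm and grips with 20 to 120 N. Pads are 22 mm wide; open, the fingers measure 114 mm over their backs; the gripper's body (76 mm by 85 mm) begins 54 mm behind the grasp point. The pads swing forward as they close: fully open they stand 13 mm farther back than shut.
Start: joints at [1.275, 0.116, 1.442, -0, 1.584, -0.038], TCP at [0.172, 0.653, 0.25] pointing down, gripper open.
Joint ranges: [-2.83, 2.83], [-0.83, 2.19], [0.07, 2.5], [-1.14, 4.28], [0.01, 3], [-2.97, 2.97]. Speed limits (rad/s): [1.89, 1.89, 2.22, 3.14, 3.14, 3.14].

### API

Orientations are given as [roll, pitch, yaw] about the fixed x, y, z axes, in that order (R = Rz(yaw) Ry(pitch) Rx(roll)).
In Python, from workcell import env gives the robot as it stands.
- The arm moves only by the shell command python3 -m jog 'ROWS' [OPENING] [FORCE]. ROWS is a JSON object of lists of equal length, an entry for each row: "offset": the shift along the tool's x, y, z in cm, a list of three; "twist": the turn about the tool's x in rad. A call has 1 to 12 rows; each row shifts and turns the pose as measured when the row begins, along the tool's axes as they then stand; what a row does not reach is not made up. A row lasts 1/12 s, in which the tool goes at most 41.7 mm and 7.16 degrees, less where a joint would pass 70% of its speed; a pose out of reach is approached as far as the arm can. A call with a gripper value outside its range is refused whole. OPENING is the finger opening in cm, from 0 to 8.54, set as the call begins (- or left out, the last holds). The fingers move at their own pace and stop on an object; FORCE is the grip in N (left out, the last holds). Time passes only in rows, so rows that do not move let the fingers close. It gives the time, the measured TCP pose, the force and the opening at its end, in the units of the state.
- env.observe(): the state, without advancing time (a new reading comes with each control period).
- env.camera(name): name is "scene" or "top"; returns the picture (384x512x3 uint8, red, green, blue); there is no depth.
- env.get_calibration(name): a dict with "intrinsics" (3x3 intrinsics, pixels), "xyz" and "orientation" of the camera in the world. Camera axes: x right, y up, looking along -z (the intrinsics and any distortion apply to the point x, -y, -z); pixel columns grow to the right and rows downward; lengths in m; the calibration is good to about 2 mm. A picture is of the moment at which its call begins. get_calibration takes no time and is no camera call.
- env.hand_in(): hands the job in, once; it reports no verdict.
The state is a dict: "t": time; "q": joint angles; "joint_vel": joint speeds; "joint_efforts": joint torques, N m; "eef_pos": TCP position; "ee_rot": TCP orientation; "contact_force": force on the tool from outside, world axes, zero at the start; "moment": the same for the moment, N m; "grip_width": opening from 0.0 (shut) to 1.0 (fully open).
Only numpy, scipy, OpenCV 4.12 (cv2) and the standard library are available. Lean on these libraries where they do the work, as an engineer would, in place of code of your own. Each camera call takes 0.05 s, during which the arm holds its last target.

### The job

A coil-over shock absorber is bolted in its cradle on the bench. Set its damping from the beginning: wind the knurled adjuster knob clockwise until you feel it come up against the seat, without straining it, then turn it back out exactly four clicks. Then put the black dust cap over the knob, squarely down on the head, let go, and leave everything else on the bench where it is.

Things in the scene. Friction and masses are not known exactly. Their poses are not given: they have to be found in the camera images.
- shock: Coil-over shock absorber on a grey base plate, fixed to the bench. Origin on the bench under the adjuster knob's axis. It lies along its own y: from the head casting the coil spring and the gas reservoir run 0.26 m to -y, the top eye lies to +y. The head's flat top is 82 mm up and reaches 65 mm either way in x, 36 mm to -y, 30 mm to +y; from 44 mm to -y the spring and its rings stand 9 mm higher.
- adjuster_axis (a point): Where the adjuster's axis meets the head's flat top face, 82 mm above the bench; fixed to the shock (same axes, does not turn with the knob). From this face a round locating spigot rises, 40 mm in diameter, 6 mm high, chamfered; above it, from 10 to 34 mm, is the knob. At the start the knob stands in a notch two to five clicks out from fully in.
- knob_center (a point): Centre of the adjuster knob, 22 mm above adjuster_axis, fixed to the shock. Bright round knurled knob, 34 mm in diameter, 24 mm high, no marks. Clockwise from above winds it in. One click is 18 deg (0.314 rad). Just past a notch it resists with 0.1 to 0.2 N m, falling to nothing half-way; then it kicks forward as hard into the next notch and stays there when let go.
- needle (a joint): The needle on the knob's spindle, hidden in the head: its lift off the seat in m, 0 where it touches, 0.02 rad clockwise of the first notch (click nought). Its thread is fine, 0.05 mm a click (four clicks out is 0.2 mm), and the reading is good to only 0.5 mm, so it cannot show single clicks.
- seat: Springy needle seat, hidden in the head; not handled. With the needle on it, turning on clockwise raises the torque by about 5 N m per rad on top of the notch's, and it does not let go as a click does. 0.25 to 0.35 N m at the knob is firmly home. It bears at 24 mm from the axis: 20 N there (0.47 N m) damages it.
- cap_center (a point): Centre (half-way up) of the dust cap: black ribbed plastic, 49 mm in diameter, 40 mm high, 30 to 50 g, standing loose on the bench, closed top up, mouth down, on either side of the shock. Bore 43 mm wide, 36 mm deep: it passes over the knob and centres on the spigot. With its rim on the head's top face this point is 20 mm above adjuster_axis.
- hook_spanner: Steel hook spanner, 0.2 m long, lying behind the shock. Leave it.
- flap_disc: Grinding disc, 115 mm across and 11 mm thick, lying behind the shock. Leave it.
- spacer: Bright steel spacer ring, 42 mm across, 26 mm high. Leave it.
- socket: Dark steel socket, 34 mm across, 50 mm high, open at the top. Leave it.
- wrench: Steel wrench lying on the bench. Leave it.
- bolt_jar: Glass jar, 72 mm across, 85 mm high. Leave it.

How it is judged:
On the way, in this order (a step that is already met when the one before it is completed fails the run):
1. the adjuster is wound fully in: the needle bears on its seat (contact force between seat and anything else above 2 N), for 0.1 s.
2. the adjuster is backed out four clicks (to within a third of a click) (value of joint needle between 0.000188 and 0.000218 m), for 0.3 s.
At the end, for the whole second after the job is handed in: The adjuster stands in the fourth notch out from fully in (to within a third of a click), and the dust cap stands upright over the knob, its rim within 2.5 mm of the head's top face and its centre within 3 mm of the adjuster's axis (all of step 2 and z of cap_center in the frame of adjuster_axis below 0.0225 m and horizontal distance between cap_center and adjuster_axis below 0.003 m and angle between cap_center's own z axis and vertical below 0.08 rad); the robot touches nothing.
It fails at once if the needle is strained against its seat (over 0.47 N m at the knob) (contact force between seat and anything else above 20 N).
It fails at once if another thing on the bench is shifted (distance of any of hook_spanner, flap_disc, spacer, socket, wrench, bolt_jar from where it was at the start of the episode above 0.03 m).
It also fails if it takes over 72 s, if anything falls off the work surface, if the arm or the gripper's body presses on something with over 40 N, if the wrist force passes 120 N, or if a joint passes its speed limit or range.

## Working session

There is one attempt and no reset: what is moved stays moved. The work goes in short steps, Python scripts to look and compute and a shell command to move; the robot and the scene stay as the last step left them, time stands still between calls to the robot, and variables do not carry over. Pictures are saved under pics/ and viewed, and the job is handed in when it is done.

```bash
ls; mkdir -p pics; python3 - <<'E'
from workcell import env
import cv2
print(env.observe())
for n in("scene","top"):
    print(n,env.get_calibration(n))
    cv2.imwrite(f"pics/{n}0.png",cv2.resize(env.camera(n),(800,600),interpolation=cv2.INTER_CUBIC)[:,:,::-1])
E
```

```text
pics
{'t': 0.0, 'q': array([ 1.27523870e+00,  1.16493989e-01,  1.44230195e+00,  4.71182910e-06,
        1.58400410e+00, -3.77867243e-02]), 'joint_vel': array([ 0.00060255,  0.00046558, -0.00031223,  0.00051203, -0.00190888,
       -0.00039285]), 'joint_efforts': array([-8.74462894e-04, -7.31975198e+01, -6.32514811e+01, -4.70878240e-05,
        5.90635522e-03, -3.64751531e-05]), 'eef_pos': array([0.17202072, 0.65252507, 0.24953399]), 'ee_rot': array([-1.61248526,  1.56958893, -1.8702561 ]), 'contact_force': array([-0.9320694 , -0.01893644, -0.33063068]), 'moment': array([-0.0119107 ,  0.03078922,  0.01579978]), 'grip_width': 1.0014802758116872}
scene {'intrinsics': array([[467.4999046 ,   0.        , 262.76278141],
       [  0.        , 467.4999046 , 189.38825437],
       [  0.        ,   0.        ,   1.        ]]), 'xyz': array([1.16052861, 0.83668016, 0.80735235]), 'orientation': array([0.95504466, 0.00669686, 2.54924789])}
top {'intrinsics': array([[366.8299842 ,   0.        , 255.26563891],
       [  0.        , 366.8299842 , 185.54312058],
       [  0.        ,   0.        ,   1.        ]]), 'xyz': array([0.49556238, 0.01511621, 1.03176986]), 'orientation': array([ 0.12413162, -0.01242516, -1.55854068])}
```

View pics/scene0.png

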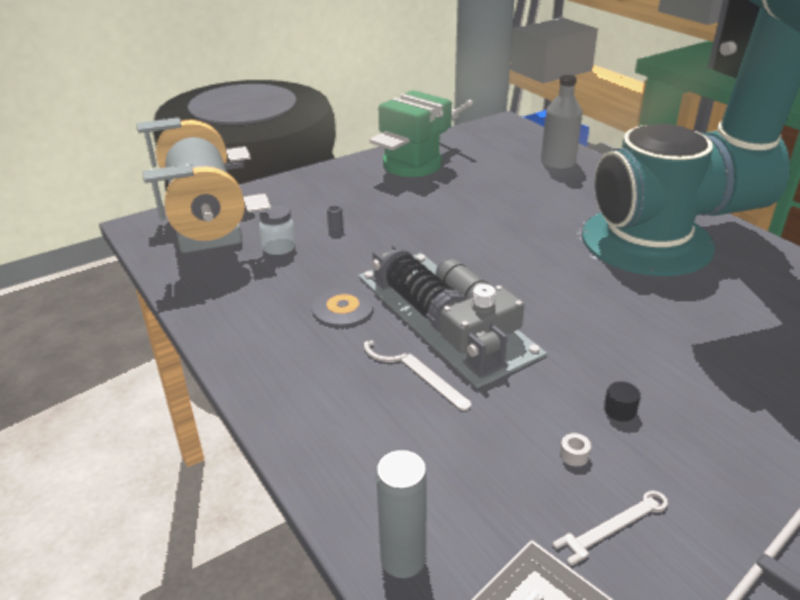

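View pics/top0.png

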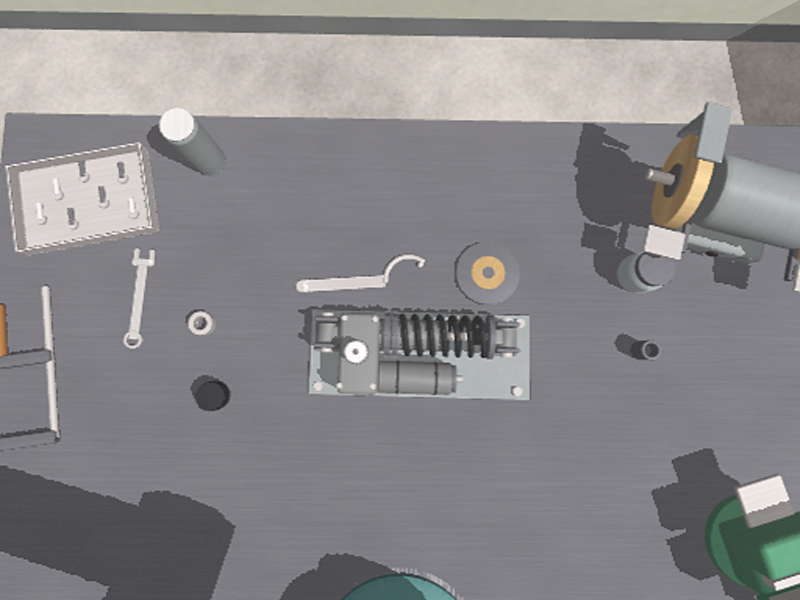

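The scene view shows the knob near (484,292) and the cap at (622,401). In the top view the knob is near (355,351) and the cap at (211,394). Next I'll enlarge these.

```bash
cat > h.py <<'E'
from workcell import env
import cv2, numpy as np
from scipy.spatial.transform import Rotation as R
def cal(n):
    c=env.get_calibration(n); return c["intrinsics"],np.array(c["xyz"]),R.from_euler('xyz',c["orientation"]).as_matrix()
def unproj(n,u,v,z):
    K,p,Rm=cal(n); d=np.linalg.inv(K)@[u,v,1]; d=Rm@np.array([d[0],-d[1],-d[2]])
    return p+d*(z-p[2])/d[2]
def proj(n,P):
    K,p,Rm=cal(n); c=Rm.T@(np.array(P)-p); c=np.array([c[0],-c[1],-c[2]]); x=K@c; return x[:2]/x[2]
def crop(n,u0,v0,w,h,s,f,img=None):
    im=env.camera(n) if img is None else img
    cv2.imwrite(f,cv2.resize(im[v0:v0+h,u0:u0+w],None,fx=s,fy=s,interpolation=cv2.INTER_CUBIC)[:,:,::-1])
E
python3 - <<'E'
from h import *
a=env.camera("scene");b=env.camera("top");np.save("a.npy",a);np.save("b.npy",b)
crop("scene",280,160,70,60,8,"pics/c1.png",a)
crop("scene",360,225,60,60,8,"pics/c2.png",a)
crop("top",190,190,70,70,8,"pics/c3.png",b)
crop("top",110,190,60,80,7,"pics/c4.png",b)
tiles=[cv2.imread(f"pics/c{i}.png") for i in(1,2,3,4)]
tiles=[cv2.resize(t,(400,int(t.shape[0]*400/t.shape[1])))[:300+180] for t in tiles]
E
```

```text
(no output)
```

View pics/c1.png

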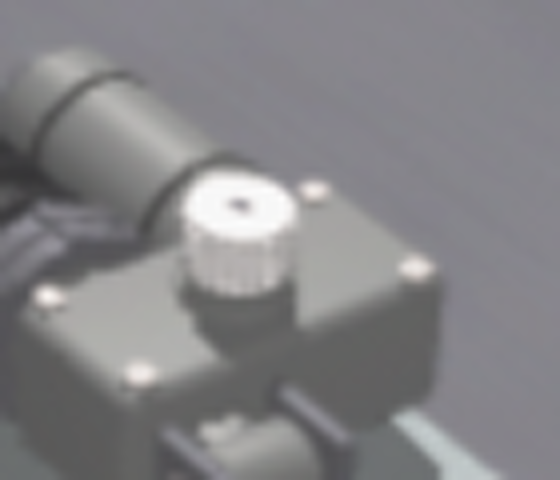

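View pics/c2.png

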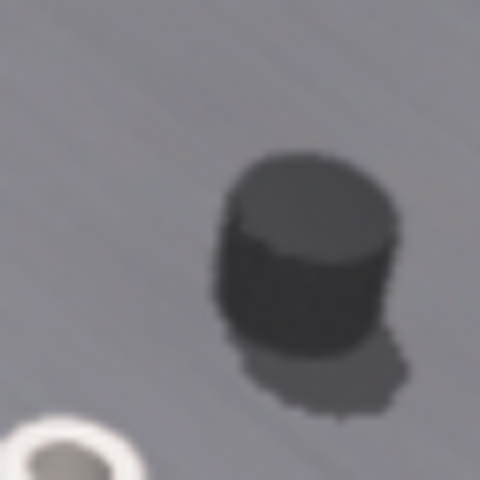

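View pics/c3.png

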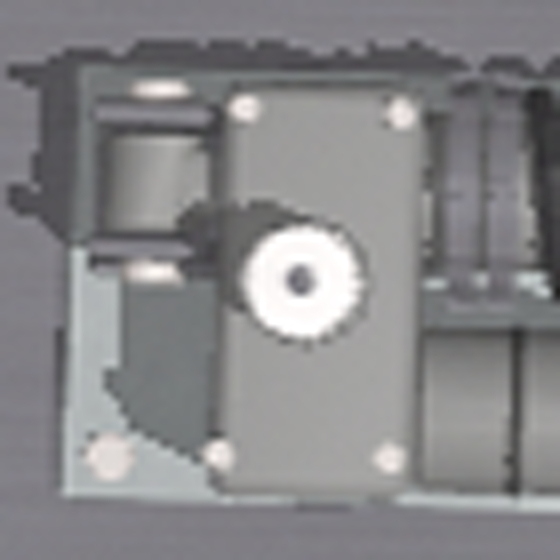

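View pics/c4.png

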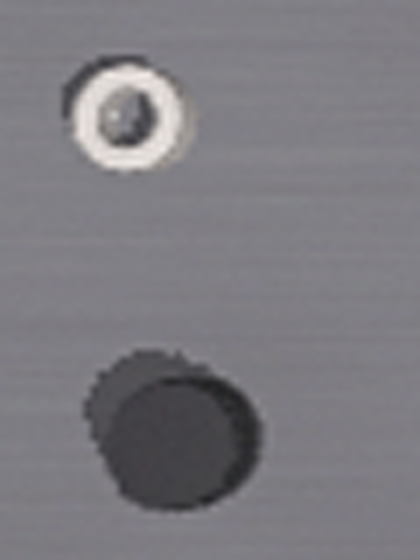

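```bash
python3 - <<'E'
from h import *
f=lambda u,s,o:(np.array(u)+.5)/s-.5+np.array(o)
for n,ku,cu in(("scene",f((239,205),8,(280,160)),f((313,208),8,(360,225))),("top",f((301,281),8,(190,190)),f((170,443),7,(110,190)))):
    print(n,ku,unproj(n,*ku,.116)[:2],cu,unproj(n,*cu,.04)[:2])
for b in((244,108),(400,112),(388,459),(218,455)):
    print(unproj("top",*f(b,8,(190,190)),.084)[:2])
print(unproj("top",*f((127,118),7,(110,190)),.026)[:2])
o=env.observe();print(R.from_euler('xyz',o['ee_rot']).as_matrix().round(4))
E
```

```text
scene [309.4375 185.1875] [0.5086147  0.07621819] [398.6875 250.5625] [0.43269466 0.32819057]
top [227.1875 224.6875] [0.51115724 0.07358824] [133.85714286 252.85714286] [0.43505354 0.32420288]
[0.56706423 0.09524286]
[0.56643428 0.04483219]
[0.45565063 0.04670995]
[0.45627283 0.10084265]
[0.55890147 0.35191209]
[[-2.000e-04  2.549e-01  9.670e-01]
 [-7.000e-04  9.670e-01 -2.549e-01]
 [-1.000e+00 -7.000e-04 -0.000e+00]]
```

Both views agree to about 3 mm: knob at about (0.510, 0.075), cap at about (0.434, 0.326), shock yaw about 0. I'll move over the knob at the current height.

```bash
python3 -m jog '{"offset":[[0,-2.9,2.9],[0,-2.9,2.9],[0,-2.9,2.9],[0,-2.9,2.9],[0,-2.9,2.9],[0,-2.9,2.9],[0,-2.9,2.9],[0,-2.9,2.9],[0,-2.9,2.9],[0,-2.9,2.9],[0,-2.9,2.9],[0,-2.9,2.9]],"twist":[0,0,0,0,0,0,0,0,0,0,0,0]}' 6.0 40
cat > st.py <<'E'
from h import *
import sys
# usage: st.py X Y Z : remaining offset in tool axes (cm)
o=env.observe();M=R.from_euler('xyz',o['ee_rot']).as_matrix()
yaw=np.arctan2(M[1,1],M[0,1])
print("t",round(o['t'],2),"pos",o['eef_pos'].round(4),"yaw",yaw.round(4),"tilt",M[:2,0].round(4),"q6",o['q'][5].round(3),"F",np.round(o['contact_force'],2),"M",np.round(o['moment'],3),"w",round(o['grip_width']*8.54,3),"tau6",round(o['joint_efforts'][5],3))
if len(sys.argv)>3: print("to go cm",(M.T@(np.array(sys.argv[1:4],float)-o['eef_pos'])*100).round(2))
E
python3 st.py .510 .075 .25
```

```text
t: 1.2
eef_pos: [0.4195, 0.2216, 0.2465]
ee_rot: [-1.636, 1.567, -1.882]
contact_force: [1.3, 0.1, 1.0]
grip_width: 0.7
t 1.2 pos [0.4195 0.2216 0.2465] yaw 1.3239 tilt [-0.0012 -0.0036] q6 -0.89 F [1.34 0.07 1.  ] M [-0.004 -0.02  -0.063] w 5.975 tau6 2.829
to go cm [ -0.31 -12.01  12.36]
```

```bash
python3 -m jog '{"offset":[[0,-2.5,2.5],[0,-2.5,2.5],[0,-2.5,2.5],[0,-2,2],[0,-1,1],[2,-0.5,0.5],[3,0,0],[2,0,0],[0,0,0],[0,0,0]],"twist":[0,0,0,0,0,0,0,0,0,0]}'
python3 st.py .510 .075 .111
```

```text
t: 2.03
eef_pos: [0.5046, 0.0712, 0.1759]
ee_rot: [-0.788, 1.566, -1.045]
contact_force: [1.1, 0.5, 0.3]
grip_width: 0.705
t 2.03 pos [0.5046 0.0712 0.1759] yaw 1.3134 tilt [ 0.0025 -0.0044] q6 -1.22 F [1.07 0.52 0.28] M [-0.006  0.033  0.001] w 6.023 tau6 -0.016
to go cm [6.49 0.53 0.4 ]
```

```bash
python3 -m jog '{"offset":[[1,0.3,0.2],[1,0.2,0.2],[1,0,0],[0,0,0]],"twist":[0,0,0,0]}'
python3 st.py .510 .075 .111; python3 - <<'E'
from h import *
crop("scene",240,100,140,110,5,"pics/d1.png")
crop("top",180,170,110,90,6,"pics/d2.png")
E
```

```text
t: 2.37
eef_pos: [0.5114, 0.0761, 0.1468]
ee_rot: [-0.282, 1.563, -0.538]
contact_force: [-0.2, 0.2, -1.7]
grip_width: 0.704
t 2.37 pos [0.5114 0.0761 0.1468] yaw 1.3144 tilt [ 0.0065 -0.0039] q6 -1.213 F [-0.15  0.16 -1.67] M [-0.044  0.03   0.019] w 6.01 tau6 0.02
to go cm [ 3.58 -0.13 -0.13]
```

View pics/d1.png

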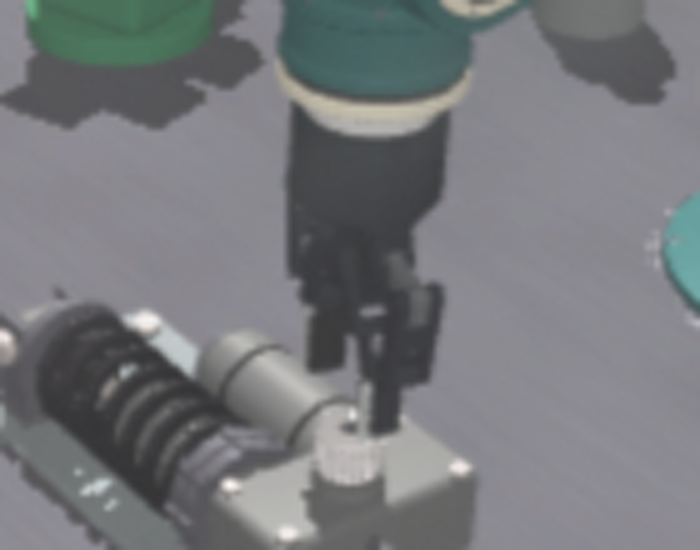

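View pics/d2.png

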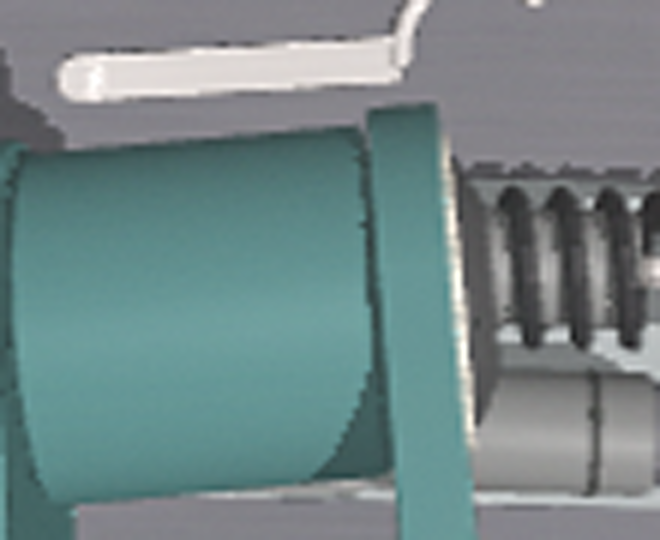

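The scene view shows the gripper above the knob, which is at crop (348,450). The top view is hidden by the arm. I'll correct and descend.

```bash
python3 -m jog '{"offset":[[1,-0.15,-0.15],[1,0,0],[1,0,0],[0.6,0,0],[0,0,0]],"twist":[0,0,0,0,0]}'
python3 st.py .510 .075 .111;python3 - <<'E'
from h import *
crop("scene",270,120,90,90,6,"pics/e1.png")
print([proj("scene",(.51,.075,z)) for z in(.111,.17)])
E
```

```text
t: 2.88
eef_pos: [0.5103, 0.0748, 0.1101]
ee_rot: [-0.084, 1.56, -0.34]
contact_force: [-0.7, -0.4, -0.3]
grip_width: 0.703
t 2.88 pos [0.5103 0.0748 0.1101] yaw 1.3146 tilt [ 0.0101 -0.0036] q6 -1.215 F [-0.65 -0.36 -0.27] M [-0.001 -0.014 -0.009] w 6.007 tau6 -0.002
to go cm [-0.09  0.01 -0.04]
[array([308.62723553, 186.72094787]), array([309.79515562, 167.56265189])]
```

View pics/e1.png

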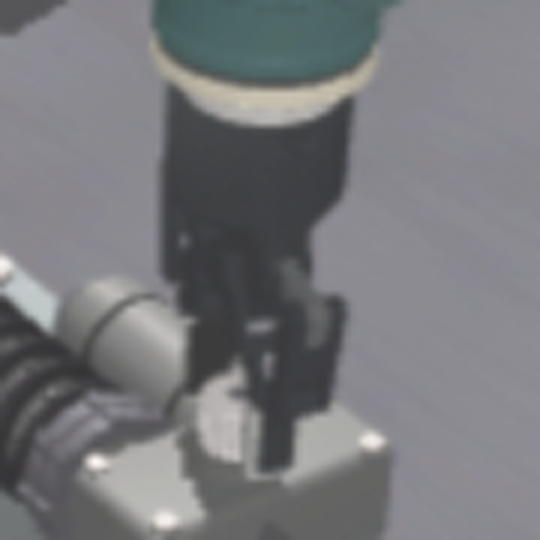

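The fingers straddle the knob, so I'll close gently.

```bash
python3 -m jog '{"offset":[[0,0,0],[0,0,0],[0,0,0],[0,0,0],[0,0,0],[0,0,0]],"twist":[0,0,0,0,0,0]}' 2.5 30
python3 st.py .510 .075 .110
```

```text
t: 3.43
eef_pos: [0.5108, 0.0759, 0.1113]
ee_rot: [0.146, 1.56, -0.109]
contact_force: [1.8, 1.0, -3.7]
grip_width: 0.382
t 3.43 pos [0.5108 0.0759 0.1113] yaw 1.3149 tilt [ 0.0112 -0.0012] q6 -1.215 F [ 1.78  0.97 -3.68] M [-0.031 -0.079 -0.026] w 3.265 tau6 -0.026
to go cm [ 0.13 -0.11 -0.06]
```

```bash
python3 -m jog '{"offset":[[0,0,0],[0,0,0],[0,0,0]],"twist":[0,0,0]}' - 50
python3 st.py .510 .075 .110;python3 -m jog '{"offset":[[0,0,0]],"twist":[0]}' >/dev/null;python3 st.py
```

```text
t: 3.68
eef_pos: [0.5108, 0.0759, 0.1114]
ee_rot: [0.149, 1.56, -0.107]
contact_force: [0.8, 2.7, -4.8]
grip_width: 0.381
t 3.68 pos [0.5108 0.0759 0.1114] yaw 1.3148 tilt [ 0.0111 -0.0012] q6 -1.215 F [ 0.79  2.65 -4.78] M [-0.06  -0.074 -0.02 ] w 3.254 tau6 -0.021
to go cm [ 0.14 -0.11 -0.06]
t 3.77 pos [0.5108 0.0759 0.1114] yaw 1.3148 tilt [ 0.0111 -0.0011] q6 -1.215 F [ 0.96  0.54 -3.95] M [-0.088 -0.056  0.04 ] w 3.238 tau6 -0.02
```

```bash
for i in 1; do python3 -m jog '{"offset":[[0,0,0],[0,0,0]],"twist":[0.04,0.04]}' >/dev/null;python3 st.py; python3 -m jog '{"offset":[[0,0,0],[0,0,0]],"twist":[0,0]}' >/dev/null;python3 st.py;done
```

```text
t 3.93 pos [0.5108 0.0758 0.1114] yaw 1.234 tilt [ 0.011  -0.0012] q6 -1.134 F [-0.06  0.43 -2.98] M [-0.024  0.079  0.188] w 3.236 tau6 -1.377
t 4.1 pos [0.5108 0.0758 0.1114] yaw 1.2332 tilt [ 0.011  -0.0012] q6 -1.133 F [ 0.46  1.09 -3.7 ] M [-0.08  -0.084  0.054] w 3.258 tau6 0.395
```

```bash
for i in 1 2 3; do python3 -m jog '{"offset":[[0,0,0]],"twist":[0]}' >/dev/null;python3 st.py;done
```

```text
t 4.18 pos [0.5108 0.0758 0.1114] yaw 1.2343 tilt [ 0.011  -0.0012] q6 -1.135 F [ 0.74  0.29 -2.66] M [-0.046  0.026  0.066] w 3.223 tau6 0.224
t 4.27 pos [0.5108 0.0758 0.1114] yaw 1.2354 tilt [ 0.011  -0.0012] q6 -1.136 F [ 0.22  1.64 -1.82] M [-0.112  0.103 -0.024] w 3.26 tau6 0.096
t 4.35 pos [0.5108 0.0758 0.1114] yaw 1.2361 tilt [ 0.011  -0.0013] q6 -1.136 F [ 1.1   1.16 -2.63] M [-0.029 -0.034  0.04 ] w 3.238 tau6 0.077
```

```bash
python3 -m jog '{"offset":[[0,0,0],[0,0,0],[0,0,0],[0,0,0],[0,0,0],[0,0,0],[0,0,0],[0,0,0],[0,0,0],[0,0,0],[0,0,0],[0,0,0]],"twist":[0.06,0.06,0.06,0.06,0.06,0.06,0.06,0.06,0.03,0,0,0]}' >/dev/null;python3 st.py;for i in 1 2; do python3 -m jog '{"offset":[[0,0,0]],"twist":[0]}' >/dev/null;python3 st.py;done
```

```text
t 5.35 pos [0.5105 0.0755 0.1114] yaw 0.7084 tilt [ 0.0097 -0.002 ] q6 -0.609 F [ 0.59  1.26 -3.31] M [-0.102  0.032 -0.122] w 3.236 tau6 0.006
t 5.43 pos [0.5105 0.0756 0.1114] yaw 0.7095 tilt [ 0.0097 -0.0019] q6 -0.61 F [ 1.25  1.28 -2.61] M [-0.143  0.045 -0.157] w 3.279 tau6 -0.109
t 5.52 pos [0.5105 0.0755 0.1114] yaw 0.7103 tilt [ 0.0097 -0.0019] q6 -0.611 F [-0.22 -0.12 -3.28] M [-0.054  0.071 -0.198] w 3.231 tau6 -0.153
```

```bash
python3 -m jog '{"offset":[[0,0,0],[0,0,0],[0,0,0],[0,0,0]],"twist":[0.025,0.025,0.023,0]}' >/dev/null;python3 st.py;for i in 1 2 3; do python3 -m jog '{"offset":[[0,0,0]],"twist":[0]}' >/dev/null;python3 st.py;done
```

```text
t 5.85 pos [0.5105 0.0755 0.1114] yaw 0.6308 tilt [ 0.0097 -0.0021] q6 -0.531 F [ 1.7   1.62 -3.05] M [-0.03   0.089  0.119] w 3.22 tau6 0.646
t 5.93 pos [0.5104 0.0755 0.1114] yaw 0.6304 tilt [ 0.0096 -0.0021] q6 -0.531 F [ 0.68  0.17 -3.87] M [-0.106  0.144  0.108] w 3.248 tau6 0.243
t 6.02 pos [0.5104 0.0755 0.1114] yaw 0.6305 tilt [ 0.0096 -0.0021] q6 -0.531 F [ 0.33  1.42 -2.71] M [-0.007  0.105  0.066] w 3.258 tau6 0.178
t 6.1 pos [0.5104 0.0755 0.1114] yaw 0.6307 tilt [ 0.0096 -0.0021] q6 -0.531 F [ 1.53  1.31 -3.03] M [-0.067  0.124  0.162] w 3.227 tau6 0.148
```

That is detent torque only (about 0.11 N·m, against about 0.28 if it were on the seat), so it is not on the seat yet. Next click.

```bash
python3 -m jog '{"offset":[[0,0,0],[0,0,0],[0,0,0],[0,0,0],[0,0,0],[0,0,0],[0,0,0],[0,0,0],[0,0,0]],"twist":[0.06,0.06,0.06,0.06,0,0.025,0.025,0.02,0]}' >/dev/null;python3 st.py;for i in 1 2 3; do python3 -m jog '{"offset":[[0,0,0]],"twist":[0]}' >/dev/null;python3 st.py;done
```

```text
t 6.85 pos [0.5102 0.0755 0.1114] yaw 0.3134 tilt [ 0.0089 -0.0022] q6 -0.214 F [ 1.78  0.37 -3.95] M [-0.075  0.187  0.155] w 3.228 tau6 0.699
t 6.93 pos [0.5102 0.0755 0.1114] yaw 0.3144 tilt [ 0.0088 -0.0022] q6 -0.215 F [ 1.71 -0.09 -3.06] M [-0.069  0.27   0.116] w 3.24 tau6 0.349
t 7.02 pos [0.5102 0.0755 0.1114] yaw 0.3153 tilt [ 0.0089 -0.0022] q6 -0.216 F [ 1.84  1.57 -5.49] M [-0.108  0.216  0.209] w 3.228 tau6 0.241
t 7.1 pos [0.5102 0.0755 0.1114] yaw 0.316 tilt [ 0.0088 -0.0022] q6 -0.216 F [-0.02  0.89 -2.36] M [-0.149  0.3    0.106] w 3.208 tau6 0.143
```

```bash
for i in 1 2 3 4; do python3 -m jog '{"offset":[[0,0,0]],"twist":[0]}' >/dev/null;python3 st.py;done; python3 -m jog '{"offset":[[0,0,0]],"twist":[0.015]}' >/dev/null;for i in 1 2 3 4 5; do python3 -m jog '{"offset":[[0,0,0]],"twist":[0]}' >/dev/null;python3 st.py;done
```

```text
t 7.18 pos [0.5102 0.0755 0.1114] yaw 0.3165 tilt [ 0.0089 -0.0022] q6 -0.217 F [ 1.43  0.37 -4.96] M [-0.205  0.26   0.106] w 3.219 tau6 0.173
t 7.27 pos [0.5102 0.0755 0.1113] yaw 0.3169 tilt [ 0.0088 -0.0022] q6 -0.217 F [ 1.39  1.84 -1.83] M [-0.017  0.281  0.134] w 3.278 tau6 0.149
t 7.35 pos [0.5102 0.0755 0.1114] yaw 0.3171 tilt [ 0.0089 -0.0023] q6 -0.217 F [ 1.4   0.91 -1.63] M [-0.102  0.24   0.102] w 3.235 tau6 0.153
t 7.43 pos [0.5102 0.0755 0.1114] yaw 0.3172 tilt [ 0.0089 -0.0022] q6 -0.218 F [ 0.89  1.22 -1.41] M [-0.033  0.341  0.231] w 3.233 tau6 0.176
t 7.6 pos [0.5102 0.0755 0.1114] yaw 0.3009 tilt [ 0.0089 -0.0022] q6 -0.201 F [ 0.86  1.96 -2.85] M [-0.043  0.336  0.179] w 3.248 tau6 0.438
t 7.68 pos [0.5102 0.0755 0.1114] yaw 0.3007 tilt [ 0.0088 -0.0022] q6 -0.201 F [ 0.88  0.51 -2.07] M [-0.109  0.25   0.18 ] w 3.231 tau6 0.249
t 7.77 pos [0.5102 0.0755 0.1114] yaw 0.3006 tilt [ 0.0088 -0.0022] q6 -0.201 F [-0.05  1.24 -2.94] M [-0.09   0.292  0.162] w 3.216 tau6 0.239
t 7.85 pos [0.5102 0.0755 0.1114] yaw 0.3007 tilt [ 0.0088 -0.0022] q6 -0.201 F [ 2.12 -0.16 -5.84] M [-0.207  0.214  0.11 ] w 3.261 tau6 0.205
t 7.93 pos [0.5102 0.0755 0.1114] yaw 0.3007 tilt [ 0.0087 -0.0022] q6 -0.201 F [ 1.81 -0.27 -5.63] M [-0.115  0.191  0.163] w 3.212 tau6 0.183
```

```bash
python3 -m jog '{"offset":[[0,0,0]],"twist":[0.02]}' >/dev/null;for i in 1 2 3 4 5 6; do python3 -m jog '{"offset":[[0,0,0]],"twist":[0]}' >/dev/null;python3 st.py;done
```

```text
t 8.1 pos [0.5102 0.0755 0.1114] yaw 0.2789 tilt [ 0.0087 -0.0022] q6 -0.179 F [ 0.52  0.65 -2.41] M [-0.05   0.386  0.309] w 3.225 tau6 0.603
t 8.18 pos [0.5102 0.0755 0.1114] yaw 0.2785 tilt [ 0.0087 -0.0023] q6 -0.179 F [ 1.56  1.   -3.57] M [-0.201  0.25   0.201] w 3.257 tau6 0.316
t 8.27 pos [0.5102 0.0755 0.1114] yaw 0.2785 tilt [ 0.0087 -0.0022] q6 -0.179 F [ 1.51  1.47 -2.92] M [-0.13   0.302  0.245] w 3.266 tau6 0.285
t 8.35 pos [0.5102 0.0755 0.1114] yaw 0.2786 tilt [ 0.0087 -0.0023] q6 -0.179 F [ 1.18  0.73 -3.06] M [-0.089  0.347  0.296] w 3.226 tau6 0.274
t 8.43 pos [0.5102 0.0755 0.1114] yaw 0.2786 tilt [ 0.0087 -0.0023] q6 -0.179 F [ 2.52  0.19 -4.47] M [-0.098  0.28   0.196] w 3.204 tau6 0.246
t 8.52 pos [0.5102 0.0755 0.1114] yaw 0.2786 tilt [ 0.0088 -0.0023] q6 -0.179 F [ 0.75  0.99 -2.11] M [-0.11   0.304  0.242] w 3.226 tau6 0.233
```

The torque is rising with angle instead of falling, which looks like the seat. One more small nudge to confirm.

```bash
python3 -m jog '{"offset":[[0,0,0]],"twist":[0.015]}' >/dev/null;for i in 1 2 3 4 5 6; do python3 -m jog '{"offset":[[0,0,0]],"twist":[0]}' >/dev/null;python3 st.py;done
```

```text
t 8.68 pos [0.5102 0.0755 0.1114] yaw 0.2623 tilt [ 0.0087 -0.0022] q6 -0.162 F [ 0.92  1.16 -1.78] M [-0.046  0.301  0.369] w 3.275 tau6 0.534
t 8.77 pos [0.5102 0.0755 0.1114] yaw 0.2621 tilt [ 0.0088 -0.0023] q6 -0.162 F [ 1.2   0.78 -1.1 ] M [-0.065  0.307  0.321] w 3.239 tau6 0.326
t 8.85 pos [0.5102 0.0755 0.1114] yaw 0.262 tilt [ 0.0088 -0.0022] q6 -0.162 F [ 0.66  0.32 -1.98] M [-0.146  0.289  0.316] w 3.22 tau6 0.34
t 8.93 pos [0.5102 0.0755 0.1114] yaw 0.262 tilt [ 0.0087 -0.0023] q6 -0.162 F [ 1.83  1.27 -3.22] M [-0.128  0.279  0.322] w 3.221 tau6 0.279
t 9.02 pos [0.5102 0.0755 0.1114] yaw 0.2621 tilt [ 0.0087 -0.0023] q6 -0.162 F [ 0.9   1.42 -2.1 ] M [-0.102  0.25   0.294] w 3.226 tau6 0.271
t 9.1 pos [0.5102 0.0755 0.1114] yaw 0.2622 tilt [ 0.0087 -0.0022] q6 -0.162 F [-0.1   1.84 -1.64] M [-0.022  0.311  0.314] w 3.246 tau6 0.268
```

Firmly home at about 0.31 N·m. Now I'll back out, stopping just past the 3½-click point first.

```bash
python3 -m jog '{"offset":[[0,0,0],[0,0,0],[0,0,0],[0,0,0],[0,0,0],[0,0,0],[0,0,0],[0,0,0],[0,0,0],[0,0,0],[0,0,0],[0,0,0]],"twist":[-0.06,-0.06,-0.06,-0.06,-0.06,-0.06,-0.06,-0.06,0,0,0,0]}' >/dev/null;python3 st.py;for i in 1 2 3 ; do python3 -m jog '{"offset":[[0,0,0]],"twist":[0]}' >/dev/null;python3 st.py;done
```

```text
t 10.1 pos [0.5105 0.0755 0.1114] yaw 0.7572 tilt [ 0.0099 -0.0015] q6 -0.658 F [ 0.16  0.91 -3.41] M [-0.113  0.184 -0.133] w 3.23 tau6 -0.189
t 10.18 pos [0.5105 0.0755 0.1114] yaw 0.7559 tilt [ 0.0099 -0.0014] q6 -0.657 F [ 0.34  1.59 -2.58] M [-0.116  0.168 -0.1  ] w 3.279 tau6 -0.12
t 10.27 pos [0.5105 0.0755 0.1114] yaw 0.755 tilt [ 0.0099 -0.0015] q6 -0.656 F [-0.39  1.48 -2.8 ] M [-0.132  0.152 -0.106] w 3.238 tau6 -0.091
t 10.35 pos [0.5105 0.0755 0.1114] yaw 0.7545 tilt [ 0.01   -0.0014] q6 -0.655 F [-0.18  0.54 -2.86] M [-0.102  0.172 -0.085] w 3.266 tau6 -0.083
```

```bash
python3 -m jog '{"offset":[[0,0,0],[0,0,0],[0,0,0],[0,0,0],[0,0,0],[0,0,0],[0,0,0],[0,0,0],[0,0,0],[0,0,0],[0,0,0],[0,0,0]],"twist":[-0.06,-0.06,-0.06,-0.06,-0.06,-0.06,-0.06,-0.06,-0.06,-0.06,-0.06,-0.06]}' >/dev/null;python3 st.py;for i in 1 2 3 4 5 6; do python3 -m jog '{"offset":[[0,0,0]],"twist":[0]}' >/dev/null;python3 st.py;done
```

```text
t 11.35 pos [0.5109 0.076  0.1114] yaw 1.5032 tilt [ 0.0113 -0.0004] q6 -1.404 F [ 0.23  2.07 -2.85] M [0.23  0.037 0.043] w 3.257 tau6 2.017
t 11.43 pos [0.5109 0.076  0.1114] yaw 1.5061 tilt [ 0.0114 -0.0003] q6 -1.407 F [-0.48  1.21 -2.41] M [0.074 0.083 0.179] w 3.225 tau6 -1.612
t 11.52 pos [0.5109 0.076  0.1114] yaw 1.5043 tilt [ 0.0114 -0.0004] q6 -1.405 F [-0.36  0.36 -4.01] M [0.066 0.09  0.165] w 3.224 tau6 -0.433
t 11.6 pos [0.5109 0.076  0.1114] yaw 1.5024 tilt [ 0.0114 -0.0003] q6 -1.403 F [ 1.01  1.03 -3.38] M [-0.151  0.018  0.044] w 3.242 tau6 -0.219
t 11.68 pos [0.5109 0.076  0.1114] yaw 1.5007 tilt [ 0.0114 -0.0004] q6 -1.401 F [-0.01  1.59 -2.24] M [0.135 0.095 0.104] w 3.237 tau6 -0.024
t 11.77 pos [0.5109 0.076  0.1114] yaw 1.4994 tilt [ 0.0114 -0.0004] q6 -1.4 F [-0.5   0.32 -4.18] M [-0.117  0.078 -0.049] w 3.227 tau6 0.012
t 11.85 pos [0.5109 0.076  0.1114] yaw 1.4986 tilt [ 0.0114 -0.0003] q6 -1.399 F [-0.58  0.97 -2.4 ] M [0.093 0.063 0.104] w 3.203 tau6 0.053
```

```bash
python3 -m jog '{"offset":[[0,0,0],[0,0,0]],"twist":[-0.03,-0.02]}' >/dev/null;for i in 1 2 3 4 5 6; do python3 -m jog '{"offset":[[0,0,0]],"twist":[0]}' >/dev/null;python3 st.py;done
```

```text
t 12.1 pos [0.5108 0.0761 0.1114] yaw 1.5493 tilt [ 0.0114 -0.0002] q6 -1.45 F [-0.14  0.44 -3.62] M [0.029 0.056 0.175] w 3.24 tau6 -0.36
t 12.18 pos [0.5109 0.0761 0.1114] yaw 1.5487 tilt [ 0.0114 -0.0002] q6 -1.449 F [ 0.12  1.46 -2.81] M [0.05  0.077 0.173] w 3.256 tau6 0.022
t 12.27 pos [0.5109 0.0761 0.1114] yaw 1.5481 tilt [ 0.0115 -0.0002] q6 -1.449 F [ 0.09  0.54 -3.37] M [0.063 0.066 0.206] w 3.242 tau6 0.117
t 12.35 pos [0.5109 0.0761 0.1114] yaw 1.5477 tilt [ 0.0115 -0.0003] q6 -1.448 F [-0.26  1.31 -3.06] M [0.084 0.014 0.177] w 3.239 tau6 0.173
t 12.43 pos [0.5109 0.0761 0.1114] yaw 1.5473 tilt [ 0.0115 -0.0002] q6 -1.448 F [-2.05  0.98 -2.38] M [0.076 0.099 0.182] w 3.259 tau6 0.193
t 12.52 pos [0.5109 0.0761 0.1114] yaw 1.547 tilt [ 0.0115 -0.0003] q6 -1.448 F [-0.48  1.34 -3.19] M [0.084 0.056 0.219] w 3.244 tau6 0.201
```

```bash
python3 -m jog '{"offset":[[0,0,0]],"twist":[-0.03]}' >/dev/null;for i in 1 2 3 4 5 6; do python3 -m jog '{"offset":[[0,0,0]],"twist":[0]}' >/dev/null;python3 st.py;done
```

```text
t 12.68 pos [0.5109 0.0761 0.1114] yaw 1.5774 tilt [ 0.0116 -0.0002] q6 -1.478 F [-1.4   0.56 -1.95] M [0.051 0.214 0.072] w 3.214 tau6 -0.602
t 12.77 pos [0.5109 0.0761 0.1114] yaw 1.5766 tilt [ 0.0115 -0.0002] q6 -1.477 F [ 0.05  1.91 -4.15] M [ 0.206 -0.047  0.236] w 3.257 tau6 -0.045
t 12.85 pos [0.5109 0.0761 0.1113] yaw 1.5758 tilt [ 0.0115 -0.0002] q6 -1.476 F [-0.67 -0.1  -2.59] M [-0.274  0.027 -0.004] w 3.263 tau6 0.047
t 12.93 pos [0.5109 0.0761 0.1114] yaw 1.5751 tilt [ 0.0115 -0.0002] q6 -1.476 F [-0.81  1.62 -1.55] M [0.087 0.072 0.07 ] w 3.277 tau6 0.048
t 13.02 pos [0.5109 0.0761 0.1114] yaw 1.5745 tilt [ 0.0114 -0.0002] q6 -1.475 F [-0.82  1.12 -2.2 ] M [-0.071  0.18  -0.004] w 3.242 tau6 0.042
t 13.1 pos [0.5109 0.0761 0.1114] yaw 1.5742 tilt [ 0.0115 -0.0002] q6 -1.475 F [-1.83  0.98 -2.33] M [0.113 0.128 0.252] w 3.26 tau6 0.157
```

The torque is flipping sign, so this is the fourth notch: 1.312 rad back, against 0.065 + 1.257 expected. I'll release.

```bash
python3 -m jog '{"offset":[[0,0,0],[0,0,0],[0,0,0],[0,0,0],[0,0,0]],"twist":[0,0,0,0,0]}' 5.0 >/dev/null;python3 st.py; python3 -m jog '{"offset":[[-1,0,0],[-2,0,0],[-3,0,0],[-3,0,0],[-3,0,0],[0,0,0]],"twist":[0,0,0,0,0,0]}' 6.5 >/dev/null;python3 st.py .434 .326 .2
```

```text
t 13.52 pos [0.5116 0.0759 0.1126] yaw 1.5732 tilt [ 0.0138 -0.0003] q6 -1.474 F [-0.39  0.15 -0.06] M [ 0.008 -0.016 -0.012] w 5.0 tau6 0.001
t 14.02 pos [0.5087 0.0757 0.24  ] yaw 1.573 tilt [ 0.0114 -0.0006] q6 -1.474 F [ 0.73 -0.11  0.36] M [ 0.063 -0.05  -0.033] w 6.508 tau6 -0.0
to go cm [ 3.9  25.05 -7.46]
```

The knob position from the grip is (0.5101, 0.0760). Applying the same bias to the cap gives about (0.434, 0.327). I'll move over the cap.

```bash
python3 -m jog '{"offset":[[0,3,-0.9],[0,3.5,-1],[0,3.5,-1],[0,3.5,-1],[0,3.5,-1],[0,3.5,-1],[1,2.5,-1],[2,1,-0.5],[0,0,0],[0,0,0]],"twist":[0,0,0,0,0,0,0,0,0,0]}' 8 >/dev/null;python3 st.py .434 .327 .2;  python3 - <<'E'
from h import *
crop("scene",330,160,120,120,5,"pics/f1.png")
crop("scene",260,140,110,90,6,"pics/f2.png")
E
```

```text
t 14.85 pos [0.4322 0.3261 0.2203] yaw 1.5695 tilt [0.025  0.0042] q6 -0.964 F [0.74 0.03 1.07] M [ 0.004 -0.03  -0.026] w 7.993 tau6 0.259
to go cm [2.03 0.08 0.13]
```

View pics/f1.png

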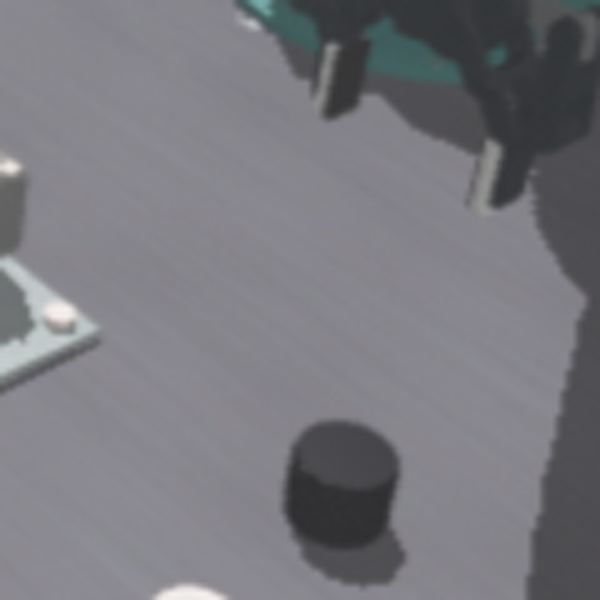

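The cap is standing clear at crop (342,485), with the open fingers above it. Descending.

```bash
python3 -m jog '{"offset":[[2,0,0],[3,0,0],[3,0,0],[2,0,0],[1,0,0],[0,0,0],[0,0,0]],"twist":[0,0,0,0,0,0,0]}'  >/dev/null;python3 st.py .434 .327 .033
```

```text
t 15.53 pos [0.442  0.3211 0.1157] yaw 1.5592 tilt [0.0352 0.0094] q6 -0.969 F [0.1  0.11 0.29] M [0.001 0.03  0.006] w 7.999 tau6 -0.002
to go cm [ 8.24  0.5  -1.1 ]
```

```bash
python3 -m jog '{"offset":[[0.7,0.3,-0.5],[0.7,0.2,-0.5],[0.7,0,0],[0,0,0]],"twist":[0,0,0,0]}'  >/dev/null;python3 st.py .434 .327 .033
```

```text
t 15.87 pos [0.4338 0.3274 0.0975] yaw 1.5578 tilt [0.0403 0.0129] q6 -0.949 F [-0.99  0.97 -1.41] M [-0.011  0.056  0.005] w 8.012 tau6 0.059
to go cm [ 6.44 -0.12 -0.24]
```

```bash
python3 -m jog '{"offset":[[0.5,0,-0.1],[0.5,0,-0.1],[0.5,-0.1,0],[0.5,0,0],[0,0,0]],"twist":[0,0,0,0,0]}'  >/dev/null;python3 st.py .434 .327 .033; python3 -m jog '{"offset":[[0,0,0],[0,0,0],[0,0,0],[0,0,0]],"twist":[0,0,0,0]}'  >/dev/null;python3 st.py .434 .327 .033
```

```text
t 16.28 pos [0.4324 0.3271 0.0759] yaw 1.559 tilt [0.0411 0.0134] q6 -0.948 F [ 0.27  0.11 -0.32] M [ 0.068  0.035 -0.031] w 8.016 tau6 -0.001
to go cm [ 4.3  -0.06 -0.02]
t 16.62 pos [0.4326 0.327  0.0758] yaw 1.5587 tilt [0.0408 0.0131] q6 -0.948 F [-0.48  0.8   0.06] M [ 0.02   0.03  -0.003] w 7.96 tau6 -0.0
to go cm [ 4.28 -0.06 -0.03]
```

```bash
python3 -m jog '{"offset":[[0,0,0],[0,0,0],[0,0,0],[0,0,0],[0,0,0],[0,0,0],[0,0,0],[0,0,0],[0,0,0],[0,0,0],[0,0,0],[0,0,0]],"twist":[0.1,0.12,0.12,0.12,0.12,0.12,0.12,0.12,0.12,0.12,0.12,0.12]}'  >/dev/null;python3 -m jog '{"offset":[[0,0,0],[0,0,0],[0,0,0]],"twist":[0.12,0,0]}'  >/dev/null;python3 st.py .434 .327 .033
```

```text
t 17.87 pos [0.4342 0.3278 0.0796] yaw -0.0434 tilt [0.0454 0.0163] q6 0.653 F [0.49 0.07 0.32] M [-0.101  0.031  0.042] w 8.03 tau6 1.092
to go cm [ 4.65 -0.22  0.17]
```

```bash
python3 -m jog '{"offset":[[0.6,-0.1,0],[0.6,-0.1,0.1],[0.6,0,0],[0.6,0,0],[0.6,0,0],[0.6,0,0],[0.6,0,0],[0.3,0,0],[0,0,0]],"twist":[0,0,0,0,0,0,0,0,0]}'  >/dev/null;python3 st.py .434 .327 .033
```

```text
t 18.62 pos [0.4337 0.3273 0.0286] yaw -0.0294 tilt [0.0442 0.0155] q6 0.64 F [ 0.25  0.6  -0.52] M [-0.004  0.061  0.   ] w 7.996 tau6 -0.006
to go cm [-0.44  0.05  0.02]
```

```bash
python3 -m jog '{"offset":[[-0.3,0,0],[0,0,0],[0,0,0],[0,0,0],[0,0,0],[0,0,0],[0,0,0]],"twist":[0,0,0,0,0,0,0]}' 4.6 20 >/dev/null;python3 st.py .434 .327 .033; python3 - <<'E'
from h import *
crop("scene",360,200,90,90,6,"pics/g1.png")
E
python3 -m jog '{"offset":[[0,0,0],[0,0,0],[0,0,0],[0,0,0],[0,0,0]],"twist":[0,0,0,0,0]}' 8 >/dev/null;python3 st.py
```

```text
t 19.2 pos [0.4341 0.3276 0.0331] yaw -0.0292 tilt [0.0457 0.0165] q6 0.64 F [ 0.31 -0.28  0.11] M [0.008 0.057 0.073] w 4.894 tau6 -0.0
to go cm [ 0.01 -0.01  0.06]
t 19.67 pos [0.4341 0.3276 0.0332] yaw -0.0292 tilt [0.0457 0.0165] q6 0.64 F [-1.   -0.02 -0.08] M [0.012 0.056 0.007] w 8.01 tau6 0.0
```

View pics/g1.png

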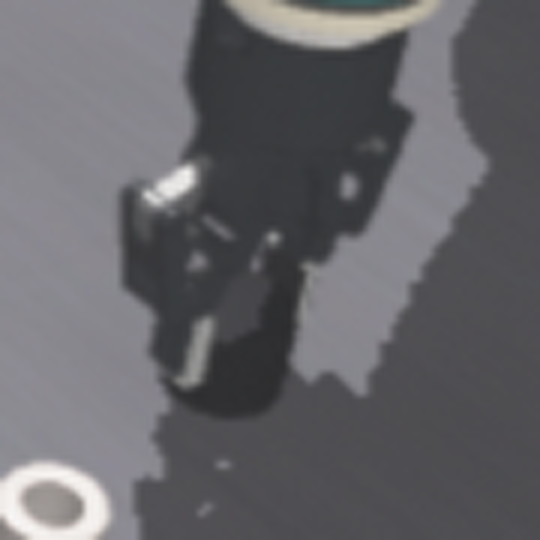

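The cap is seen between the jaws (opening 49 mm), so it is centred in x. Now I'll turn the jaws back to y and grip for real.

```bash
python3 -m jog '{"offset":[[0,0,0],[0,0,0],[0,0,0],[0,0,0],[0,0,0],[0,0,0],[0,0,0],[0,0,0],[0,0,0],[0,0,0],[0,0,0],[0,0,0]],"twist":[-0.1,-0.12,-0.12,-0.12,-0.12,-0.12,-0.12,-0.12,-0.12,-0.12,-0.12,-0.12]}'  >/dev/null;python3 -m jog '{"offset":[[0,0,0],[0,0,0],[0,0,0]],"twist":[-0.12,-0.02,0]}'  >/dev/null;python3 st.py .4341 .3276 .033
```

```text
t 20.92 pos [0.4341 0.3276 0.033 ] yaw 1.5991 tilt [0.0455 0.0163] q6 -0.988 F [ 0.26 -0.16 -0.06] M [-0.034  0.013 -0.005] w 7.998 tau6 -1.051
to go cm [-0. -0. -0.]
```

```bash
python3 -m jog '{"offset":[[0,0,0],[0,0,0],[0,0,0],[0,0,0],[0,0,0],[0,0,0],[0,0,0],[0,0,0]],"twist":[0,0,0,0,0,0,0,0]}' 4.4 30 >/dev/null;python3 st.py .4341 .3276 .033;python3 -m jog '{"offset":[[-0.5,0,0],[-0.8,0,0],[-0.8,0,0],[-1,0,0],[-1,0,0],[-1,0,0],[-1,0,0],[-1,0,0],[-1,0,0],[-1,0,0],[-0.5,0,0],[0,0,0]],"twist":[0,0,0,0,0,0,0,0,0,0,0,0]}' >/dev/null;python3 st.py .510 .076 .16; python3 - <<'E'
from h import *
crop("scene",340,150,110,110,6,"pics/g2.png")
E
```

```text
t 21.58 pos [0.4343 0.3278 0.0334] yaw 1.5929 tilt [0.0459 0.0167] q6 -0.982 F [-0.19  0.66  0.54] M [-0.029 -0.07  -0.021] w 4.803 tau6 0.01
to go cm [ 0.04 -0.02 -0.02]
t 22.58 pos [0.4296 0.3262 0.1421] yaw 1.5927 tilt [0.0483 0.0184] q6 -0.982 F [ 0.68  0.18 -0.26] M [-0.04   0.058  0.011] w 4.815 tau6 0.0
to go cm [ -1.86 -25.15   7.59]
```

View pics/g2.png

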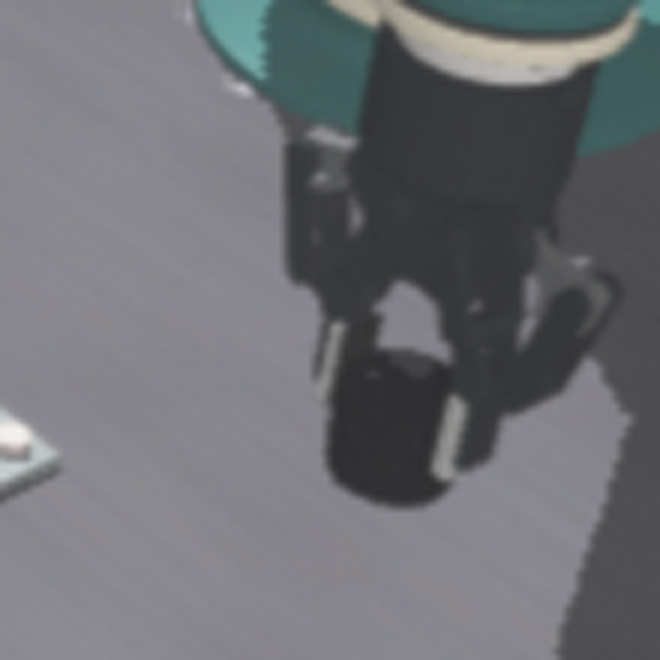

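The cap is held upright and clear of the bench at crop (395,430). Moving to the knob at moderate speed.

```bash
python3 -m jog '{"offset":[[-1,0,0],[-1,-0.5,0.2],[-1,-1,0.3],[0,-1.5,0.5],[0,-2,0.6],[0,-2,0.6],[0,-2,0.6],[0,-2,0.6],[0,-2,0.6],[0,-2,0.6],[0,-1.5,0.5],[0,-1,0.3]],"twist":[0,0,0,0,0,0,0,0,0,0,0,0]}' >/dev/null;python3 st.py .5101 .076 .17
```

```text
t 23.63 pos [0.4881 0.1384 0.18  ] yaw 1.5956 tilt [0.0492 0.0168] q6 -1.373 F [ 0.41  0.85 -0.54] M [0.044 0.061 0.021] w 4.796 tau6 0.42
to go cm [ 1.   -6.3   1.99]
```

```bash
python3 -m jog '{"offset":[[0,-1,0.3],[0,-1,0.4],[0,-1,0.4],[0,-1,0.4],[0,-0.8,0.2],[0,-0.7,0.2],[0,-0.4,0.1],[0,0,0],[0,0,0]],"twist":[0,0,0,0,0,0,0,0,0]}' >/dev/null;python3 st.py .5101 .076 .165
```

```text
t 24.38 pos [0.5117 0.0698 0.183 ] yaw 1.5918 tilt [0.0504 0.0161] q6 -1.513 F [ 0.14  0.29 -0.33] M [ 0.015  0.009 -0.004] w 4.801 tau6 -0.102
to go cm [ 1.8   0.59 -0.24]
```

```bash
python3 -m jog '{"offset":[[0.5,0.3,-0.1],[0.5,0.2,-0.1],[0.5,0.1,-0.1],[0.2,0,0],[0,0,0]],"twist":[0,0,0,0,0]}' >/dev/null;python3 st.py .5101 .076 .16; python3 - <<'E'
from h import *
crop("scene",260,120,100,100,6,"pics/i1.png")
E
```

```text
t 24.8 pos [0.5085 0.0783 0.1635] yaw 1.5938 tilt [0.0495 0.0165] q6 -1.498 F [ 0.78 -1.02 -0.92] M [0.006 0.04  0.057] w 4.836 tau6 0.027
to go cm [ 0.36 -0.24  0.14]
```

View pics/i1.png

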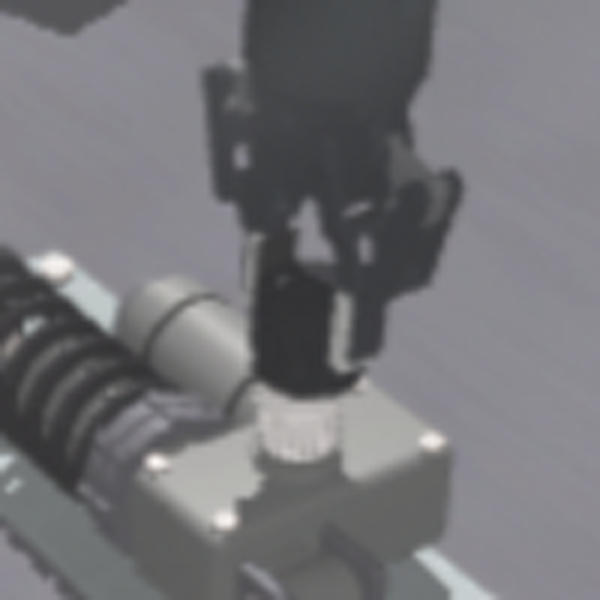

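The cap is directly above the knob. I'll fix the residual and descend until z is about 0.13.

```bash
python3 -m jog '{"offset":[[0,-0.14,0.1],[0.3,-0.1,0.04],[0.3,0,0],[0,0,0]],"twist":[0,0,0,0]}' >/dev/null;python3 st.py .5101 .076 .1155;python3 -m jog '{"offset":[[0.4,0,-0.02],[0.4,0,-0.02],[0.4,-0.01,-0.02],[0.4,-0.01,-0.02],[0.4,-0.01,-0.02],[0,0,0]],"twist":[0,0,0,0,0,0]}' >/dev/null;python3 st.py .5101 .076 .1155
```

```text
t 25.18 pos [0.5106 0.0759 0.1576] yaw 1.5942 tilt [0.0502 0.0166] q6 -1.504 F [ 0.54 -0.85 -0.88] M [-0.019  0.065  0.01 ] w 4.802 tau6 -0.016
to go cm [ 4.2  -0.05 -0.26]
t 25.68 pos [0.5106 0.0757 0.1351] yaw 1.5937 tilt [0.0499 0.0165] q6 -1.504 F [-0.43  0.61 -0.38] M [ 0.007  0.005 -0.005] w 4.84 tau6 -0.004
to go cm [ 1.96  0.   -0.15]
```

```bash
python3 -m jog '{"offset":[[0.4,0.02,-0.07],[0.4,0,-0.02],[0.4,0,-0.02],[0,0,0]],"twist":[0,0,0,0]}' >/dev/null;python3 st.py .5101 .076 .1155;python3 -m jog '{"offset":[[0.2,0,-0.01],[0.2,0,-0.01],[0,0,0]],"twist":[0,0,0]}' >/dev/null;python3 st.py .5101 .076 .1155
```

```text
t 26.02 pos [0.51   0.0761 0.1216] yaw 1.5937 tilt [0.0497 0.0165] q6 -1.503 F [-0.98 -0.84 -1.13] M [ 0.013  0.029 -0.037] w 4.825 tau6 0.002
to go cm [ 0.61 -0.02 -0.02]
t 26.27 pos [0.51   0.0762 0.1172] yaw 1.5938 tilt [0.0497 0.0165] q6 -1.503 F [ 0.44 -0.58  0.13] M [0.019 0.032 0.013] w 4.832 tau6 0.0
to go cm [ 0.17 -0.02  0.  ]
```

```bash
python3 -m jog '{"offset":[[0.1,0,0],[0.1,0,0],[0,0,0]],"twist":[0,0,0]}' >/dev/null;python3 st.py .5101 .076 .1155;python3 -m jog '{"offset":[[0.1,0,0],[0,0,0]],"twist":[0,0]}' >/dev/null;python3 st.py .5101 .076 .1155; python3 - <<'E'
from h import *
crop("scene",260,120,100,100,6,"pics/j1.png")
E
```

```text
t 26.52 pos [0.5103 0.0762 0.1154] yaw 1.5938 tilt [0.0504 0.0165] q6 -1.503 F [-0.72  0.23  0.12] M [-0.06   0.106  0.009] w 4.821 tau6 -0.002
to go cm [-0.01 -0.02 -0.02]
t 26.68 pos [0.5107 0.0763 0.1156] yaw 1.5938 tilt [0.0514 0.0167] q6 -1.503 F [-0.48 -0.26 -1.25] M [-0.089  0.113 -0.003] w 4.795 tau6 -0.0
to go cm [ 0.   -0.03 -0.06]
```

View pics/j1.png

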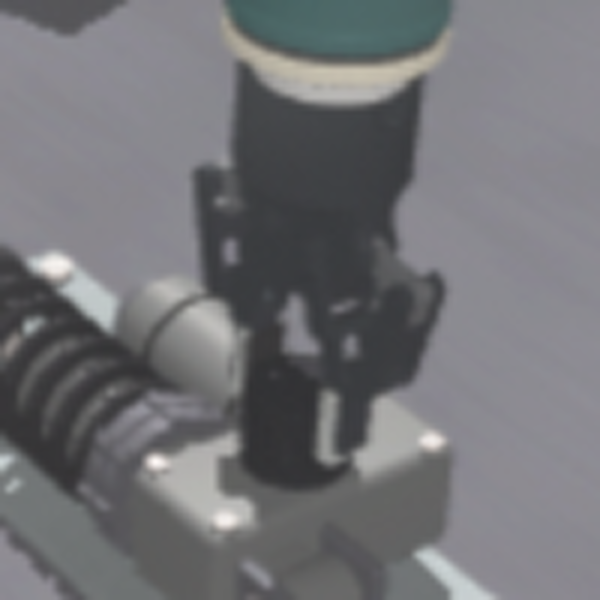

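It stopped at the expected height with the rim on the head. I'll release, opening only part way, and rise.

```bash
python3 -m jog '{"offset":[[0,0,0],[0,0,0],[0,0,0],[0,0,0],[0,0,0]],"twist":[0,0,0,0,0]}' 6.0 >/dev/null;python3 st.py;python3 -m jog '{"offset":[[-0.5,0,0.02],[-1,0,0.05],[-1,0,0.05],[-1,0,0.05],[-1.5,0,0.07],[-2,0,0.1],[-2,0,0.1],[-2,0,0.1],[-2,0,0.1],[0,0,0]],"twist":[0,0,0,0,0,0,0,0,0,0]}' >/dev/null;python3 st.py;python3 -m jog '{"offset":[[0,2,-2],[0,3,-2],[0,3,-2],[0,3,-2],[0,3,-2],[0,3,-2],[0,2,-1],[0,0,0]],"twist":[0,0,0,0,0,0,0,0]}' >/dev/null;python3 st.py; python3 - <<'E'
from h import *
a=env.camera("scene");b=env.camera("top")
crop("scene",270,150,90,75,8,"pics/k1.png",a)
crop("top",190,190,70,70,8,"pics/k2.png",b)
cv2.imwrite("pics/k3.png",b[:,:,::-1])
E
```

```text
t 27.15 pos [0.5107 0.0763 0.1152] yaw 1.5938 tilt [0.0514 0.0167] q6 -1.503 F [-0.71  0.3  -0.64] M [-0.004  0.005 -0.023] w 6.0 tau6 -0.0
t 27.98 pos [0.5098 0.074  0.2603] yaw 1.5939 tilt [0.0552 0.017 ] q6 -1.505 F [-0.01 -0.75  1.46] M [-0.007  0.036 -0.007] w 5.973 tau6 -0.005
t 28.65 pos [0.3702 0.2665 0.2643] yaw 1.5878 tilt [0.0647 0.0205] q6 -1.009 F [ 0.54 -0.87 -0.85] M [-0.005  0.028 -0.004] w 5.973 tau6 1.301
```

View pics/k1.png

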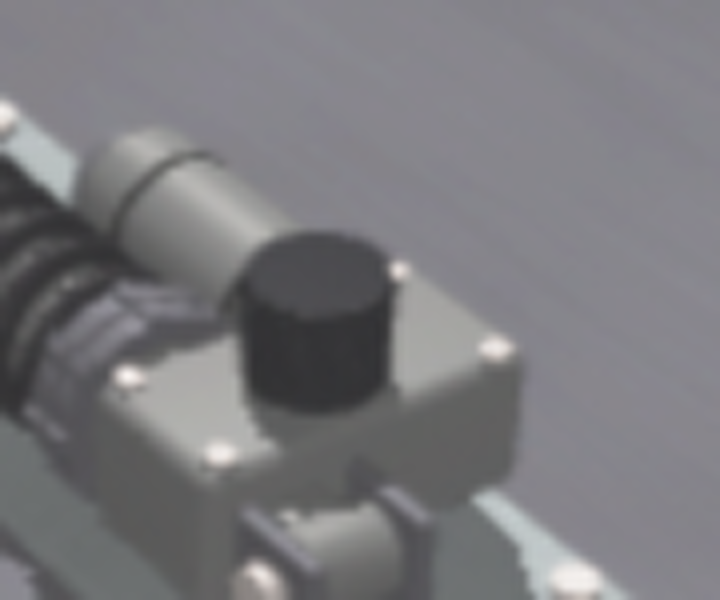

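View pics/k2.png

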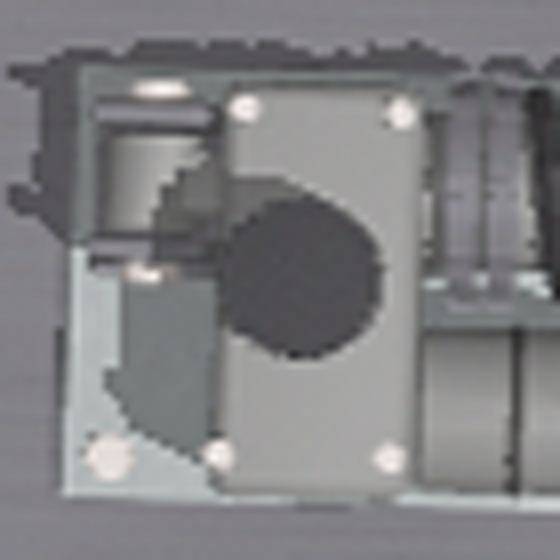

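View pics/k3.png

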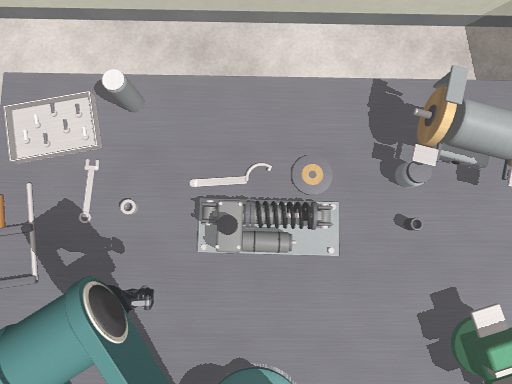

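The cap stands upright on the head: scene crop top centre (317,275), top-view centre (301,275). The other items look unmoved. A quick numeric check of height and centring follows.

```bash
python3 - <<'E'
from h import *
f=lambda u,s,o:(np.array(u)+.5)/s-.5+np.array(o)
s=f((317,275),8,(270,150));t=f((301,275),8,(190,190))
print("scene vs knob",s-f((239,205),8,(280,160)),"expect",proj("scene",(.5101,.076,.122))-proj("scene",(.5101,.076,.116)))
print("top",t-f((301,281),8,(190,190)),"expect",proj("top",(.5101,.076,.122))-proj("top",(.5101,.076,.116)))
print("mm/px scene",unproj("scene",309,184,.122)-unproj("scene",309,185,.122))
print("scene bottom rim row, measured",f((317,412),8,(270,150)), max(proj("scene",(.5101+.0245*np.cos(a),.076+.0245*np.sin(a),.082))[1] for a in np.linspace(0,6.28,90)))
o=env.observe();print(o['t'],np.abs(o['joint_vel']).max())
E
```

```text
scene vs knob [-0.25 -1.25] expect [ 0.11699778 -1.90870657]
top [ 0.   -0.75] expect [-0.16115738 -0.04090195]
mm/px scene [-0.00282543 -0.00354529  0.        ]
scene bottom rim row, measured [309.1875 201.0625] 201.52039357773552
28.75 0.04375133646675545
```

```bash
python3 -m jog '{"offset":[[0,0,0],[0,0,0]],"twist":[0,0]}' >/dev/null; python3 -c "
from workcell import env
print(env.hand_in())"
```

```text
the job is handed in; nothing more can be done
None
```

The damper is set four clicks out, the dust cap is on the head, and the job was handed in at about 29 s, well inside the 72 s limit. No verdict was reported.

- **Winding in:** I turned the knob clockwise three clicks. There the torque kept rising with angle instead of dropping off, reaching about 0.31 N·m, so I took that as the seat.
- **Backing out:** I turned it back 1.31 rad, which is about 0.065 rad to come off the seat plus four clicks. At the last stop the torque fell from about 0.2 N·m to around zero (readings were noisy), as expected in the fourth notch, and I let go there. The count rests on the tool's angle and this torque pattern, since the needle reading cannot show single clicks.
- **Grip slip:** The knob lagged the tool by about 0.05 rad while winding in, from slip or give in the grip. I allowed for that in the angle I turned back.
- **Dust cap:** I placed it over the knob and it stopped where the rim meets the head. In the pictures it stands upright, with its rim at the expected height.
- **Centring:** The scene camera's reading was within about 0.7 pixel of the expected spot. The top camera put it about 0.7 pixel off, nearly 2 mm, which is about the reading error. If the cap is seated on the spigot, it can be at most 1.5 mm off.
- **Rest of the bench:** The other items look unmoved in the final top view, judged by eye. The gripper is clear of everything.
- **Tool tilt:** The tool leaned up to 0.065 rad by the end through drift during fast moves. It leaned about 0.05 rad at placing, much as it did when gripping the cap, so the cap stayed upright.

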